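# Weigh the garlic hemmed in by spice jars

### The arm

A 7-joint arm with a two-finger parallel gripper is mounted at the origin on a cart in front of the work surface, level with it; the furniture and walls round the work are solid. World frame = base frame: x ahead of the robot, y to its left, z up, the work surface at z = 0. Lengths are in m, angles in rad, forces in N, time in s.
With the tool pointing down it reaches from about 0.4 to 0.85 m from the base axis. Payload 10.4 kg.
Tool frame: the origin (TCP) lies at the centre of the arm's flange, where the gripper is bolted on; the fingertips stand 182 mm ahead of it and the grasp point (between the pads) lies 164 mm ahead of it; z points along the fingers, y is the line along which they close (so a half turn about z gives the same grasp; the last joint's range is limited). The gripper opens to 87 mm and grips with 3 to 60 N. Pads are 19 mm wide; open, the fingers measure 117 mm over their backs; the gripper's body (75 mm by 190 mm) begins 51 mm behind the grasp point.
Start: joints at [-1.23, 0.332, -0.065, 1.46, 0.022, 1.35, -0.088], TCP at [0.222, 0.584, 0.405] pointing down, gripper open.
Joint ranges: [-2.6, 2.6], [-0.5, 2.12], [-1.47, 1.34], [0.16, 2.42], [-1.27, 4.41], [0.06, 2.06], [-2.6, 2.6]. Speed limits (rad/s): [2.22, 2.22, 2.79, 2.79, 3.14, 3.14, 3.14].

### API

Orientations are given as a unit quaternion [x, y, z, w].
In Python, from bench import r, eyes, job gives the robot as it stands. The module is installed in compiled form; this text tells all that it offers.
- The arm moves only by the shell command python3 -m inch 'ROWS' [OPENING] [FORCE]. ROWS is JSON, a list of rows, each a list of 6 numbers: the shift along the tool's x, y, z normalised to -1 to 1, where 1 is 4 cm, then the turn, a rotation vector about the tool's x, y, z normalised to -1 to 1, where 1 is 0.12 rad. In form: [[x, y, z, wx, wy, wz], ...]. A call has exactly 5 rows; each row shifts and turns the commanded pose from where the row before left it, along the tool's axes as they then stand; what a row does not reach is not made up. A row lasts 1/12 s, in which the tool goes at most 41.7 mm and 7.16 degrees, less where a joint would pass 70% of its speed; a pose out of reach is approached as far as the arm can. A call with a number of a shift or a turn outside -1 to 1 is refused whole. A call with a gripper value outside its range is refused whole. OPENING is the gripper command: -1 is shut, 1 is fully open, values between are in proportion, set as the call begins (- or left out, the last holds). The fingers move at their own pace and stop on an object; FORCE is the grip in N (left out, the last holds). Time passes only in rows, so rows that do not move let the fingers close, or fill a call up. It gives the time, the measured TCP pose, the force, the opening and the grip force at its end, in the units of the state.
- r.read_state(): the state, without advancing time (a new reading comes with each control period).
- eyes.camera(name): name is "side" or "top"; returns a dict with "pixels" (400x640x3 uint8, red, green, blue), "fx", "fy", "cx", "cy" (pixels), "D" ([k1, k2, p1, p2, k3] as OpenCV has them; the pictures are not rectified), "extrinsics" (4x4, takes a point from camera to world coordinates). Camera axes: x right, y down, z forward; pixel columns grow to the right and rows downward; lengths in m; the calibration is good to about 2 mm. A picture is of the moment at which its call begins. There is no depth.
- job.close_job(): hands the job in; it is judged then, once.
The state is a dict: "time": time; "joint_positions": joint angles; "joint_vel": joint speeds; "joint_torque": joint torques, N m; "ee_pos": TCP position; "eef_rot": TCP orientation; "ft_force": force on the tool from outside, world axes, zero at the start; "torque": the same for the moment, N m; "width": finger opening in m; "grip_force": force on a finger pad.
Only numpy, scipy, OpenCV 4.12 (cv2) and the standard library are available. Lean on these libraries where they do the work, as an engineer would, in place of code of your own. Each camera call takes 0.05 s, during which the arm holds its last target. There are 200 camera calls.

### The job

The garlic bulb on the round spice tray is hemmed in by three spice jars. Move all three jars out of the way, standing them upright on the chopping board and letting go of them; then put the garlic in the middle of the kitchen scale's pan; then put every jar back, upright, in the middle of the very pad of the tray it came from. Never tip a jar over.

Things in the scene. Friction and masses are not known exactly. Their poses are not given: they have to be found in the camera images.
- curry_jar_mid (a point): Spice jar of medium width with a purple cap; loose, upright, glass body 50 mm in diameter with a cap of about the same width on top, 110 mm tall in all; this point is its centre, half-way up (55 mm above its underside); its z axis points up, its yaw means nothing. At the start it stands on one of the three cork pads of the spice tray
- masala_jar_mid (a point): Spice jar, the widest of the three, with a dark green-black cap; loose, upright, glass body 58 mm in diameter with a cap of about the same width on top, 104 mm tall in all; this point is its centre, half-way up (52 mm above its underside); its z axis points up, its yaw means nothing. At the start it stands on one of the three cork pads of the spice tray
- cumin_jar_mid (a point): Spice jar, the slimmest of the three, with a red cap; loose, upright, glass body 45 mm in diameter with a cap of about the same width on top, 109 mm tall in all; this point is its centre, half-way up (54.5 mm above its underside); its z axis points up, its yaw means nothing. At the start it stands on one of the three cork pads of the spice tray
- garlic_mid (a point): White garlic bulb, loose, about 42 mm across and 40 mm tall; this point is its centre, half-way up (20 mm above its underside). At the start it stands in the bare middle of the spice tray, among the jars
- spice_tray: Round low wooden tray, fixed, 208 mm across, floor 10 mm thick, rim 17 mm high; origin at the centre of its underside, z up. Three cork pads 66 mm across, flush with the floor, mark the jars' places: centres at (-60,0), (0,60) and (0,-60) mm in its axes; -x faces the robot roughly. Which jar stands on which pad varies, up to 4 mm off centre
- board: Wooden chopping board beside the tray (left or right; the scale is on the other side), fixed, 200 mm along its x, 300 along its y, 18 thick; origin at the centre of its underside. A fixed red chilli, 12 mm high, lies across its +y end (y = 95 to 135 mm), the rest is free. A jar on it stands with its centre at least 10 mm inside the edges
- pan_centre (a point): Centre of the top of the kitchen scale's round steel pan (flat, 120 mm across, rigid, 30 mm above the table). The scale is fixed, white, 150 x 180 mm; z up, its -x side carries a small dark display

How it is judged:
By the outcome, as a careful person would: the job done as asked, in the order asked, and still so for the second after the job is handed in, with the robot touching nothing.
It also fails if it takes over 138 s, if anything falls off the work surface, if the arm or the gripper's body presses on something with over 40 N, if the wrist force passes 120 N, or if a joint passes its speed limit or range.

## Working session

There is one attempt and no reset: what is moved stays moved. The work goes in short steps, Python scripts to look and compute and a shell command to move; the robot and the scene stay as the last step left them, time stands still between calls to the robot, and variables do not carry over. Pictures are saved under pics/ and viewed, at most 16 in all, crops included, and the job is handed in when it is done.

```bash
mkdir -p pics
cat > h.py <<'E'
import numpy as np, cv2
from bench import r, eyes, job
from scipy.spatial.transform import Rotation as R
def ray(c,u,v):
    K=np.array([[c["fx"],0,c["cx"]],[0,c["fy"],c["cy"]],[0,0,1]])
    p=cv2.undistortPoints(np.array([[[u,v]]],float),K,np.array(c["D"],float))[0,0]
    E=np.array(c["extrinsics"]); return E[:3,3],E[:3,:3]@np.array([p[0],p[1],1])
def onz(c,u,v,z):
    o,d=ray(c,u,v); return o+d*(z-o[2])/d[2]
def proj(c,P):
    K=np.array([[c["fx"],0,c["cx"]],[0,c["fy"],c["cy"]],[0,0,1]])
    E=np.linalg.inv(np.array(c["extrinsics"])); q,_=cv2.projectPoints(np.array([P],float),cv2.Rodrigues(E[:3,:3])[0],E[:3,3],K,np.array(c["D"],float)); return q[0,0]
def snap(n,f=None):
    c=eyes.camera(n); 
    if f: cv2.imwrite("pics/"+f,c["pixels"][:,:,::-1])
    return c
E
python3 - <<'E'
from h import *
import pickle
for n in("top","side"):
    c=snap(n,n+"0.png"); print(n,np.round(c["extrinsics"],3).tolist(),c["fx"],c["D"])
    pickle.dump(c,open(n+"0.pkl","wb"))
s=r.read_state(); print(s)
print(R.from_quat(s["eef_rot"]).as_matrix().round(3))
E
```

```text
top [[-0.008, -0.987, 0.163, 0.397], [-1.0, 0.006, -0.014, 0.02], [0.012, -0.163, -0.987, 0.902], [0.0, 0.0, 0.0, 1.0]] 364.9648139531682 [-0.04417383  0.          0.          0.          0.        ]
side [[-0.991, -0.056, 0.12, 0.409], [-0.132, 0.518, -0.845, 0.936], [-0.015, -0.853, -0.521, 0.65], [0.0, 0.0, 0.0, 1.0]] 484.5990449953246 [0.01921842 0.         0.         0.         0.        ]
{'time': 0.1, 'joint_positions': array([-1.22960633,  0.3328196 , -0.06467146,  1.4608555 ,  0.02161207,
        1.34988812, -0.0885148 ]), 'joint_vel': array([-0.00112199, -0.00211559,  0.00035954, -0.00077101,  0.00170731,
        0.00013034, -0.00077909]), 'joint_torque': array([ 4.81563420e-04, -6.24547219e+01,  2.39968265e-02, -3.90716708e+01,
       -6.16309955e-02,  3.65384202e-02,  9.50044455e-05]), 'ee_pos': array([0.22235717, 0.58399024, 0.40402733]), 'eef_rot': array([ 1.80903405e-01,  9.83500662e-01, -6.32872992e-04, -7.67840104e-05]), 'ft_force': array([ 0.17402601,  0.35463655, -0.40897472]), 'torque': array([-3.82100474e-02, -1.99985360e-02,  6.68341712e-05]), 'grip_force': 0.0, 'width': 0.08698451478738589}
[[-0.935  0.356 -0.   ]
 [ 0.356  0.935 -0.001]
 [-0.    -0.001 -1.   ]]
```

View pics/top0.png

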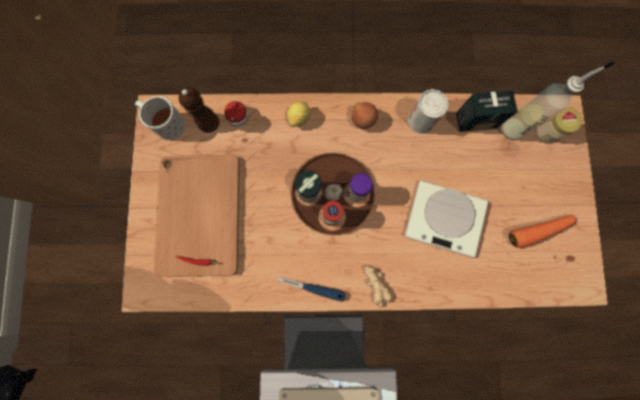

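View pics/side0.png

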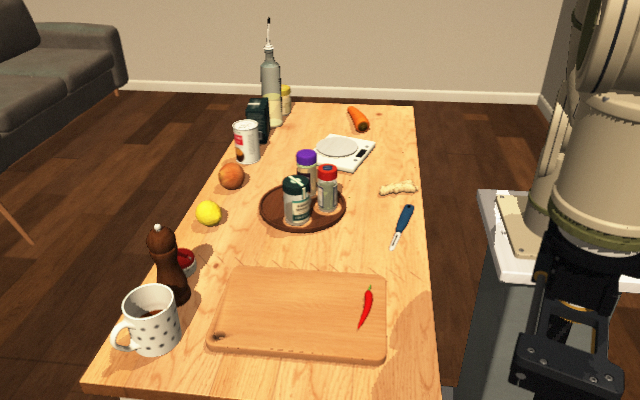

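The top view shows the tray at about (333,193), with masala at (309,186), cumin at (332,213), curry at (360,185) and the garlic at (333,192). The board is on the left (197,215) with its chilli at the near end, and the scale is on the right (450,213).

Run:
```python
from h import *
import pickle
c=pickle.load(open("top0.pkl","rb")); s=pickle.load(open("side0.pkl","rb"))
im=c["pixels"][:,:,::-1].copy()
a=cv2.resize(im[140:285,285:500],None,fx=3.7,fy=3.7,interpolation=cv2.INTER_CUBIC); cv2.imwrite("pics/crop_t.png",a)
b=cv2.resize(s["pixels"][120:250,240:390,::-1],None,fx=4.6,fy=4.6,interpolation=cv2.INTER_CUBIC); cv2.imwrite("pics/crop_s.png",b)
```

```text
(no output)
```

View pics/crop_t.png

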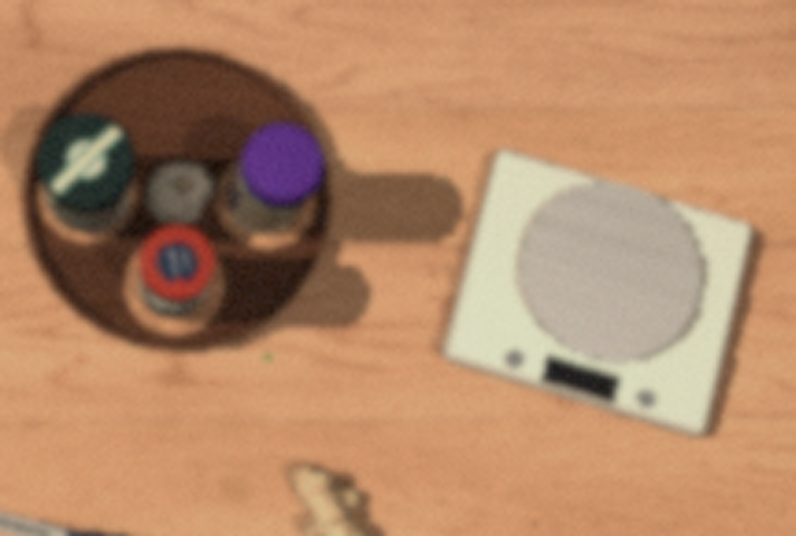

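View pics/crop_s.png

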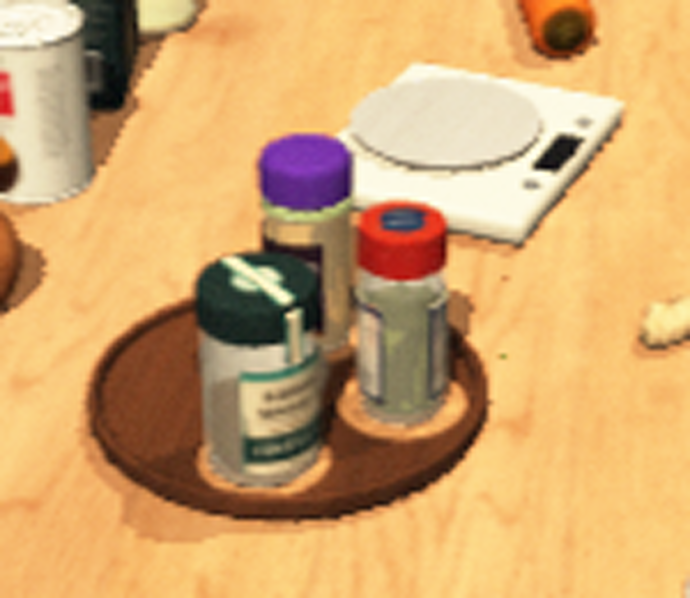

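The top crop shows the tray centre at about (333,194), the caps at (308,183), (333,211) and (362,184), the garlic at (334,192) and the pan at (450,213). The side crop shows the jars clearly.

```bash
cat >> h.py <<'E'
def masks(c):
    h=cv2.cvtColor(c["pixels"],cv2.COLOR_RGB2HSV)
    H=lambda a,b: cv2.inRange(h,a,b)
    return dict(purple=H((120,70,40),(150,255,255)),red=H((0,170,90),(7,255,255))|H((172,150,90),(179,255,255)),green=H((65,60,10),(100,255,95)),tray=H((0,60,15),(179,255,105)),white=H((0,0,110),(179,45,255)))
def blobs(m,roi,amin=40):
    k=np.zeros_like(m);x0,y0,x1,y1=roi;k[y0:y1,x0:x1]=m[y0:y1,x0:x1]
    return [x for x in cv2.findContours(k,cv2.RETR_EXTERNAL,cv2.CHAIN_APPROX_NONE)[0] if cv2.contourArea(x)>amin]
E
python3 - <<'E'
from h import *
import pickle
for n,roi in(("top",(285,145,500,270)),("side",(240,120,390,250))):
    c=pickle.load(open(n+"0.pkl","rb")); M=masks(c)
    for k in M:
        for b in blobs(M[k],roi):
            x,y,w,h=cv2.boundingRect(b); e=cv2.minEnclosingCircle(b) if n=="top" else None
            u=(x+(w-1)/2,y+(h-1)/2); out=[n,k,(x,y,w,h)]
            if n=="top": out+=[np.round(e[0],1),round(e[1],1)]+[np.round(onz(c,*e[0],z),3)[:2] for z in(.017,.03,.107)]
            print(*out)
c=pickle.load(open("top0.pkl","rb"))
print("tray",onz(c,333.2,194.1,.017))
for n,u,z in(("masala",(308,182.7),.104),("curry",(361.8,183.8),.11),("cumin",(332.8,210.8),.109),("garlic",(333.9,191.9),.035),("pan",(450.2,212.9),.03)): print(n,onz(c,*u,z).round(4))
for p in((162,156),(238,156),(236,275),(156,273),(178,260),(222,263)): print("board",onz(c,*p,.018).round(3))
s=pickle.load(open("side0.pkl","rb"))
f=lambda x,y:(x/4.6+240,y/4.6+120)
print("side tray",onz(s,*f(289,402),.015))
for n,u,z in(("masala",(259,280),.104),("curry",(306,160),.11),("cumin",(402,222),.109),("pan",(446,122),.03)): print(n,onz(s,*f(*u),z).round(4))
E
```

```text
top purple (350, 173, 23, 23) [361.1 184.1] 11.5 [ 0.598 -0.087] [ 0.595 -0.086] [ 0.577 -0.076]
top red (323, 201, 20, 20) [332.3 210. ] 10.2 [ 0.533 -0.015] [ 0.531 -0.014] [ 0.519 -0.011]
top green (303, 179, 17, 16) [311.  186.5] 10.3 [0.592 0.037] [0.589 0.037] [0.572 0.036]
top tray (292, 154, 83, 80) [333.3 192.9] 41.8 [ 0.576 -0.018] [ 0.573 -0.017] [ 0.558 -0.014]
top white (407, 182, 80, 74) [446.5 218.5] 45.1 [ 0.51  -0.296] [ 0.508 -0.292] [ 0.498 -0.264]
side purple (297, 149, 19, 17)
side red (318, 164, 19, 17)
side green (283, 178, 20, 17)
side green (293, 175, 16, 17)
side tray (299, 196, 26, 24)
side tray (335, 188, 9, 17)
side tray (260, 177, 86, 56)
side tray (293, 171, 18, 22)
side tray (358, 123, 10, 8)
side tray (261, 120, 12, 21)
side white (314, 134, 61, 35)
side white (240, 120, 17, 10)
tray [ 0.57282947 -0.0174849   0.017     ]
masala [0.5818 0.0423 0.104 ]
curry [ 0.5773 -0.0775  0.11  ]
cumin [ 0.5171 -0.0122  0.109 ]
garlic [ 0.5747 -0.0185  0.035 ]
pan [ 0.522  -0.3019  0.03  ]
board [0.673 0.413 0.018]
board [0.672 0.221 0.018]
board [0.378 0.217 0.018]
board [0.383 0.409 0.018]
board [0.414 0.358 0.018]
board [0.406 0.251 0.018]
side tray [0.57425341 0.00187422 0.015     ]
masala [0.5817 0.0305 0.104 ]
curry [ 0.5758 -0.0832  0.11  ]
cumin [ 0.5189 -0.0245  0.109 ]
pan [ 0.522  -0.2929  0.03  ]
```

```bash
python3 -m inch '[[0,0,0,0,0,-0.6],[0,0,0,0,0,-0.6],[0,0,0,0,0,-0.6],[0,0,0,0,0,-0.6],[0,0,0,0,0,-0.62]]' 1 20
python3 -m inch '[[-0.29,-0.6,0,0,0,0],[-0.29,-0.6,0,0,0,0],[-0.29,-0.6,0,0,0,0],[-0.29,-0.6,0,0,0,0],[-0.29,-0.6,0,0,0,0]]'
python3 -m inch '[[-0.29,-0.6,0,0,0,0],[-0.29,-0.6,0,0,0,0],[-0.29,-0.6,0,0,0,0],[-0.29,-0.6,0,0,0,0],[-0.29,-0.6,0,0,0,0]]'
python3 -m inch '[[-0.29,-0.6,0,0,0,0],[-0.29,-0.6,0,0,0,0],[-0.29,-0.6,0,0,0,0],[-0.29,-0.6,0,0,0,0],[-0.29,-0.6,0,0,0,0]]'
cat > st.py <<'E'
import sys
from h import *
s=r.read_state(); M=R.from_quat(s["eef_rot"]).as_matrix(); p=s["ee_pos"]
print("t",round(s["time"],2),"p",p.round(4),"w",round(s["width"],4),"grip",round(s["grip_force"],1),"F",s["ft_force"].round(1),"j7",s["joint_positions"][6].round(2))
print("tool x",M[:,0].round(3),"y",M[:,1].round(3),"z",M[:,2].round(3))
if len(sys.argv)>3:
    g=np.array([float(a) for a in sys.argv[1:4]]); print("units to go",(M.T@(g-p)/.04).round(2))
E
python3 st.py .5156 -.0118 .405
```

```text
time: 0.52
ee_pos: [0.2223, 0.584, 0.4043]
eef_rot: [-0.001, 1.0, -0.0, -0.0]
ft_force: [0.3, -0.2, -0.5]
width: 0.087
grip_force: 0.0
time: 0.93
ee_pos: [0.2806, 0.4627, 0.4043]
eef_rot: [0.001, 1.0, -0.0, -0.0]
ft_force: [1.4, 0.5, -0.1]
width: 0.0874
grip_force: 0.0
time: 1.35
ee_pos: [0.3384, 0.3426, 0.4045]
eef_rot: [0.001, 1.0, -0.0, -0.0]
ft_force: [0.5, 0.2, 0.7]
width: 0.0871
grip_force: 0.0
time: 1.77
ee_pos: [0.3961, 0.2225, 0.4046]
eef_rot: [0.001, 1.0, -0.0, -0.0]
ft_force: [-0.4, 0.7, -0.1]
width: 0.0875
grip_force: 0.0
t 1.77 p [0.3961 0.2225 0.4046] w 0.0875 grip 0.0 F [-0.4  0.7 -0.1] j7 0.95
tool x [-1.     0.001  0.   ] y [ 0.001  1.    -0.   ] z [-0. -0. -1.]
units to go [-2.99 -5.85 -0.01]
```

```bash
python3 -m inch '[[-0.3,-0.585,0,0,0,0],[-0.3,-0.585,0,0,0,0],[-0.3,-0.585,0,0,0,0],[-0.3,-0.585,0,0,0,0],[-0.3,-0.585,0,0,0,0]]' >/dev/null
python3 -m inch '[[-0.3,-0.585,0,0,0,0],[-0.3,-0.585,0,0,0,0],[-0.3,-0.585,0,0,0,0],[-0.3,-0.585,0,0,0,0],[-0.3,-0.585,0,0,0,0]]' >/dev/null
python3 -m inch '[[0,0,0.4,0,0,0],[0,0,0.4,0,0,0],[0,0,0.4,0,0,0],[0,0,0.4,0,0,0],[0,0,0.4,0,0,0]]' >/dev/null
python3 st.py .5156 -.0118 .248
python3 - <<'E'
from h import *
snap("side","s1.png"); c=cv2.imread("pics/s1.png")
cv2.imwrite("pics/s1c.png",cv2.resize(c[80:260,220:420],None,fx=3,fy=3))
E
```

```text
t 3.02 p [ 0.5153 -0.0104  0.3237] w 0.0869 grip 0.0 F [-0.7  0.9  0. ] j7 1.57
tool x [-1.     0.002  0.001] y [ 0.002  1.    -0.   ] z [-0.001 -0.    -1.   ]
units to go [-0.01 -0.04  1.89]
```

View pics/s1c.png

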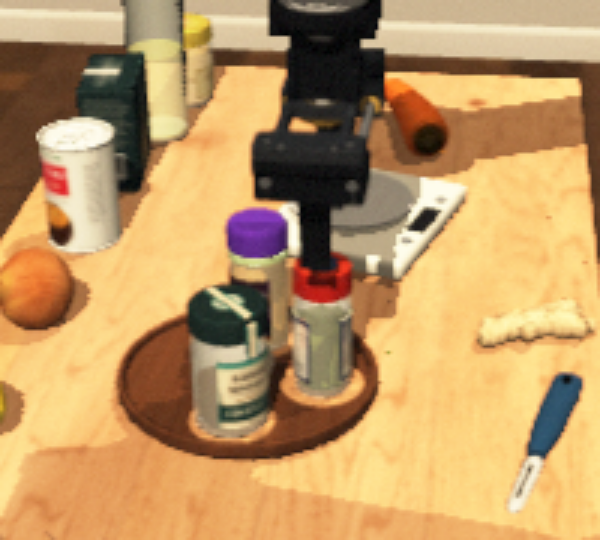

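The fingers are at crop x≈315 over the red cap (x≈323), so they are roughly aligned. I'll check this with the calibration.

Run:
```python
from h import *
import pickle
s=pickle.load(open("side0.pkl","rb"))
print("exp cumin captop",proj(s,(.5156,-.0118,.119)),"obs",402/4.6+240,222/4.6+120)
print("masala",proj(s,(.5795,.042,.114)),"obs",259/4.6+240,280/4.6+120)
print("curry",proj(s,(.575,-.0763,.12)),"obs",306/4.6+240,160/4.6+120)
print("tip +y",proj(s,(.5153,-.0104+.05,.3237-.182)))
```

```text
exp cumin captop [328.18365809 167.19969319] obs 327.3913043478261 168.2608695652174
masala [296.27570216 179.66748931] obs 296.30434782608694 180.8695652173913
curry [306.32841568 152.39907084] obs 306.52173913043475 154.7826086956522
tip +y [325.64367785 169.5689561 ]
```

Both views agree to about 2 mm. I'll grip.

```bash
python3 -m inch '[[0,-0.04,0.38,0,0,0],[0,0,0.38,0,0,0],[0,0,0.38,0,0,0],[0,0,0.38,0,0,0],[0,0,0.38,0,0,0]]' >/dev/null
python3 -m inch '[[0,0,0,0,0,0],[0,0,0,0,0,0],[0,0,0,0,0,0],[0,0,0,0,0,0],[0,0,0,0,0,0]]' -1 20 >/dev/null
python3 -m inch '[[0,0,0,0,0,0],[0,0,0,0,0,0],[0,0,0,0,0,0],[0,0,0,0,0,0],[0,0,0,0,0,0]]' >/dev/null
python3 st.py .5156 -.0118 .248
```

```text
t 4.32 p [ 0.5157 -0.0119  0.249 ] w 0.0441 grip 19.9 F [-0.7  0.9  3.4] j7 1.62
tool x [-1.     0.001 -0.   ] y [0.001 1.    0.   ] z [ 0.  0. -1.]
units to go [0.   0.   0.02]
```

```bash
python3 -m inch '[[0,0,-0.3,0,0,0],[0,0,-0.75,0,0,0],[0,0,-0.8,0,0,0],[0,0,-0.8,0,0,0],[0,0,-0.6,0,0,0]]' >/dev/null
python3 -m inch '[[0.03,0.3,0,0,0,0],[0.07,0.55,0,0,0,0],[0.07,0.6,0,0,0,0],[0.07,0.6,0,0,0,0],[0.07,0.6,0,0,0,0]]' >/dev/null
python3 -m inch '[[0.07,0.6,0,0,0,0],[0.07,0.6,0,0,0,0],[0.07,0.6,0,0,0,0],[0.07,0.6,0,0,0,0],[0.07,0.6,0,0,0,0]]' >/dev/null
python3 -m inch '[[0.07,0.6,0,0,0,0],[0.07,0.6,0,0,0,0],[0.07,0.6,0,0,0,0],[0.07,0.4,0,0,0,0],[0.07,0.2,0,0,0,0]]' >/dev/null
python3 -m inch '[[0,0,0.3,0,0,0],[0,0,0.5,0,0,0],[0,0,0.5,0,0,0],[0,0,0.5,0,0,0],[0,0,0.4,0,0,0]]' >/dev/null
python3 -m inch '[[0,0,0.2,0,0,0],[0,0,0.15,0,0,0],[0,0,0.15,0,0,0],[0,0,0.1,0,0,0],[0,0,0.1,0,0,0]]' >/dev/null
python3 st.py .475 .31 .258
python3 - <<'E'
from h import *
snap("side","s2.png")
E
```

```text
t 6.82 p [0.4759 0.3101 0.263 ] w 0.0441 grip 19.9 F [-0.4  0.1  0.2] j7 0.97
tool x [-1.     0.002 -0.001] y [0.002 1.    0.001] z [ 0.001  0.001 -1.   ]
units to go [ 0.02 -0.    0.12]
```

View pics/s2.png

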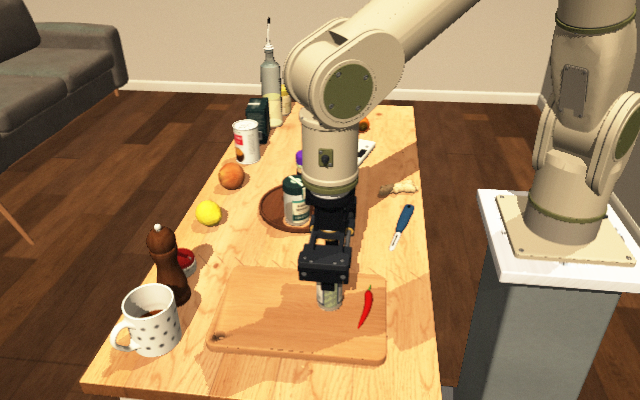

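```bash
python3 -m inch '[[0,0,0.06,0,0,0],[0,0,0.05,0,0,0],[0,0,0.02,0,0,0],[0,0,0,0,0,0],[0,0,0,0,0,0]]'
python3 -m inch '[[0,0,0,0,0,0],[0,0,0,0,0,0],[0,0,0,0,0,0],[0,0,0,0,0,0],[0,0,0,0,0,0]]' 1
python3 -m inch '[[0,0,-0.2,0,0,0],[0,0,-0.6,0,0,0],[0,0,-0.7,0,0,0],[0,0,-0.7,0,0,0],[0,0,-0.7,0,0,0]]' >/dev/null
python3 -m inch '[[-0.26,-0.6,0,0,0,0],[-0.26,-0.7,0,0,0,0],[-0.26,-0.7,0,0,0,0],[-0.26,-0.7,0,0,0,0],[-0.26,-0.7,0,0,0,0]]' >/dev/null
python3 -m inch '[[-0.26,-0.7,0,0,0,0],[-0.26,-0.7,0,0,0,0],[-0.26,-0.7,0,0,0,0],[-0.26,-0.7,0,0,0,0],[-0.26,-0.5,0,0,0,0]]' >/dev/null
python3 st.py .5795 .042 .248
python3 - <<'E'
from h import *
c=snap("side","s3.png")
print(proj(c,(.5795,.092,.188)))
E
```

```text
time: 7.28
ee_pos: [0.4756, 0.3102, 0.2577]
eef_rot: [0.001, 1.0, 0.0, 0.0]
ft_force: [-0.3, -0.8, -1.6]
width: 0.0439
grip_force: 19.9
time: 7.7
ee_pos: [0.4756, 0.3102, 0.2577]
eef_rot: [0.001, 1.0, 0.0, 0.0]
ft_force: [-1.2, 0.4, -0.3]
width: 0.0697
grip_force: 0.0
t 8.95 p [0.5795 0.039  0.3745] w 0.0869 grip 0.0 F [-0.2 -0.1 -0.2] j7 1.51
tool x [-1.     0.004 -0.001] y [ 0.004  1.    -0.   ] z [ 0.001 -0.    -1.   ]
units to go [0.   0.08 3.16]
[290.8147142  160.56119236]
```

View pics/s3.png

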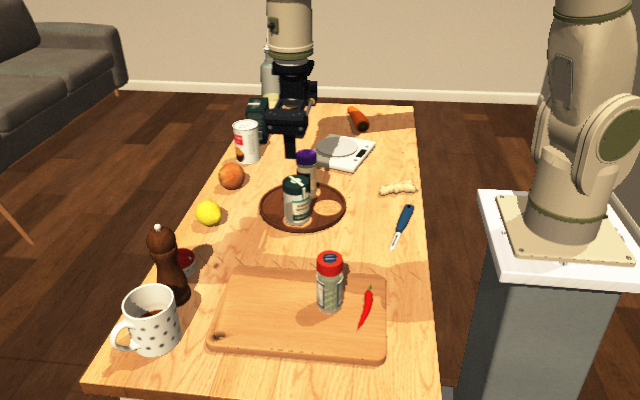

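The cumin jar stands upright on the board at (329,285), clear of the chilli. The fingers are above masala at (291,157).

```bash
python3 -m inch '[[0,0.08,0.6,0,0,0],[0,0,0.6,0,0,0],[0,0,0.6,0,0,0],[0,0,0.5,0,0,0],[0,0,0.2,0,0,0]]' >/dev/null
python3 -m inch '[[0,0,0.2,0,0,0],[0,0,0.2,0,0,0],[0,0,0.15,0,0,0],[0,0,0.1,0,0,0],[0,0,0,0,0,0]]'
python3 -m inch '[[0,0,0,0,0,0],[0,0,0,0,0,0],[0,0,0,0,0,0],[0,0,0,0,0,0],[0,0,0,0,0,0]]' -1 20
python3 st.py .5795 .042 .248
```

```text
time: 9.83
ee_pos: [0.5792, 0.0453, 0.2472]
eef_rot: [0.001, 1.0, 0.0, -0.0]
ft_force: [0.0, 0.1, -0.7]
width: 0.0867
grip_force: 0.0
time: 10.25
ee_pos: [0.5793, 0.0452, 0.2478]
eef_rot: [0.001, 1.0, 0.0, 0.0]
ft_force: [-0.9, -0.0, -0.0]
width: 0.0616
grip_force: 0.2
t 10.25 p [0.5793 0.0452 0.2478] w 0.0616 grip 0.2 F [-0.9 -0.  -0. ] j7 1.55
tool x [-1.     0.001 -0.   ] y [0.001 1.    0.   ] z [ 0.  0. -1.]
units to go [-0.   -0.08 -0.  ]
```

```bash
python3 -m inch '[[0,-0.04,0,0,0,0],[0,-0.04,0,0,0,0],[0,0,0,0,0,0],[0,0,0,0,0,0],[0,0,0,0,0,0]]'
python3 -m inch '[[0,0,-0.3,0,0,0],[0,0,-0.75,0,0,0],[0,0,-0.8,0,0,0],[0,0,-0.8,0,0,0],[0,0,-0.6,0,0,0]]'
python3 -m inch '[[0.03,0.3,0,0,0,0],[0.04,0.5,0,0,0,0],[0.04,0.5,0,0,0,0],[0.04,0.5,0,0,0,0],[0.04,0.5,0,0,0,0]]' >/dev/null
python3 -m inch '[[0.04,0.5,0,0,0,0],[0.04,0.5,0,0,0,0],[0.04,0.5,0,0,0,0],[0.04,0.5,0,0,0,0],[0.04,0.5,0,0,0,0]]' >/dev/null
python3 -m inch '[[0.04,0.5,0,0,0,0],[0.04,0.5,0,0,0,0],[0.04,0.4,0,0,0,0],[0.04,0.3,0,0,0,0],[0.04,0.2,0,0,0,0]]' >/dev/null
python3 -m inch '[[0,0,0.3,0,0,0],[0,0,0.5,0,0,0],[0,0,0.5,0,0,0],[0,0,0.5,0,0,0],[0,0,0.4,0,0,0]]' >/dev/null
python3 -m inch '[[0,0,0.2,0,0,0],[0,0,0.15,0,0,0],[0,0,0.1,0,0,0],[0,0,0,0,0,0],[0,0,0,0,0,0]]' >/dev/null
python3 st.py .556 .31 .257
```

```text
time: 10.67
ee_pos: [0.5793, 0.042, 0.2477]
eef_rot: [0.001, 1.0, 0.0, 0.0]
ft_force: [0.3, 0.4, 1.6]
width: 0.0567
grip_force: 20.0
time: 11.08
ee_pos: [0.5792, 0.0415, 0.3809]
eef_rot: [0.001, 1.0, 0.0, 0.001]
ft_force: [0.3, 0.1, -1.3]
width: 0.0565
grip_force: 19.9
t 13.17 p [0.5563 0.3099 0.2722] w 0.057 grip 19.9 F [ 0.2  0.3 -1.1] j7 1.08
tool x [-1.     0.002 -0.001] y [0.002 1.    0.001] z [ 0.001  0.001 -1.   ]
units to go [0.01 0.   0.38]
```

```bash
python3 -m inch '[[0,0,0.15,0,0,0],[0,0,0.12,0,0,0],[0,0,0.06,0,0,0],[0,0,0.04,0,0,0],[0,0,0,0,0,0]]'
python3 -m inch '[[0,0,0,0,0,0],[0,0,0,0,0,0],[0,0,0,0,0,0],[0,0,0,0,0,0],[0,0,0,0,0,0]]' 1
python3 -m inch '[[0,0,-0.1,0,0,0],[0,0,-0.6,0,0,0],[0,0,-0.8,0,0,0],[0,0,-0.9,0,0,0],[0,0,-0.85,0,0,0]]' >/dev/null
python3 -m inch '[[0,-0.6,0,0,0,0],[0,-0.8,0,0,0,0],[0,-0.8,0,0,0,0],[-0.05,-0.8,0,0,0,0],[-0.05,-0.8,0,0,0,0]]' >/dev/null
python3 -m inch '[[-0.05,-0.8,0,0,0,0],[-0.05,-0.8,0,0,0,0],[-0.05,-0.8,0,0,0,0],[-0.05,-0.8,0,0,0,0],[-0.05,-0.8,0,0,0,0]]' >/dev/null
python3 -m inch '[[-0.05,-0.8,0,0,0,0],[-0.05,-0.6,0,0,0,0],[-0.02,-0.26,0,0,0,0],[0,0,0,0,0,0],[0,0,0,0,0,0]]' >/dev/null
python3 st.py .575 -.0763 .248
```

```text
time: 13.58
ee_pos: [0.5559, 0.31, 0.2563]
eef_rot: [0.001, 1.0, -0.0, -0.0]
ft_force: [-0.3, -1.2, -1.0]
width: 0.0567
grip_force: 19.9
time: 14.0
ee_pos: [0.5561, 0.3101, 0.257]
eef_rot: [0.001, 1.0, 0.0, 0.0]
ft_force: [-0.2, 0.0, -1.6]
width: 0.0817
grip_force: 0.0
t 15.67 p [ 0.5744 -0.0676  0.3868] w 0.087 grip 0.0 F [0.3 0.8 0.1] j7 1.71
tool x [-1.     0.001 -0.   ] y [0.001 1.    0.001] z [ 0.     0.001 -1.   ]
units to go [-0.02 -0.22  3.47]
```

```bash
python3 -m inch '[[0,-0.2,0.5,0,0,0],[0,-0.02,0.8,0,0,0],[0,0,0.8,0,0,0],[0,0,0.5,0,0,0],[0,0,0.4,0,0,0]]' >/dev/null
python3 -m inch '[[0,0,0.3,0,0,0],[0,0,0.17,0,0,0],[0,0,0,0,0,0],[0,0,0,0,0,0],[0,0,0,0,0,0]]'
python3 -m inch '[[0,0,0,0,0,0],[0,0,0,0,0,0],[0,0,0,0,0,0],[0,0,0,0,0,0],[0,0,0,0,0,0]]' -1 20 >/dev/null
python3 -m inch '[[0,0,0,0,0,0],[0,0,0,0,0,0],[0,0,0,0,0,0],[0,0,0,0,0,0],[0,0,0,0,0,0]]'
python3 st.py .575 -.0763 .248
```

```text
time: 16.5
ee_pos: [0.5747, -0.077, 0.2491]
eef_rot: [0.001, 1.0, 0.0, 0.001]
ft_force: [0.5, 0.4, -0.2]
width: 0.0868
grip_force: 0.0
time: 17.33
ee_pos: [0.5743, -0.0771, 0.248]
eef_rot: [0.001, 1.0, 0.0, 0.0]
ft_force: [0.6, -0.8, 0.3]
width: 0.0489
grip_force: 20.0
t 17.33 p [ 0.5743 -0.0771  0.248 ] w 0.0489 grip 20.0 F [ 0.6 -0.8  0.3] j7 1.78
tool x [-1.     0.001 -0.   ] y [0.001 1.    0.   ] z [ 0.  0. -1.]
units to go [-0.02  0.02 -0.  ]
```

```bash
python3 -m inch '[[0,0,-0.3,0,0,0],[0,0,-0.75,0,0,0],[0,0,-0.9,0,0,0],[0,0,-0.9,0,0,0],[0,0,-0.65,0,0,0]]' >/dev/null
python3 -m inch '[[-0.1,0.3,0,0,0,0],[-0.1,0.5,0,0,0,0],[-0.1,0.6,0,0,0,0],[-0.1,0.6,0,0,0,0],[-0.1,0.6,0,0,0,0]]' >/dev/null
python3 -m inch '[[-0.1,0.6,0,0,0,0],[-0.1,0.6,0,0,0,0],[-0.1,0.6,0,0,0,0],[-0.1,0.6,0,0,0,0],[-0.1,0.6,0,0,0,0]]' >/dev/null
python3 -m inch '[[-0.1,0.6,0,0,0,0],[-0.1,0.6,0,0,0,0],[-0.1,0.6,0,0,0,0],[-0.1,0.6,0,0,0,0],[-0.1,0.6,0,0,0,0]]' >/dev/null
python3 -m inch '[[-0.04,0.5,0,0,0,0],[0,0.4,0,0,0,0],[0,0.2,0,0,0,0],[0,0.08,0,0,0,0],[0,0,0,0,0,0]]' >/dev/null
python3 -m inch '[[0,0,0.3,0,0,0],[0,0,0.5,0,0,0],[0,0,0.5,0,0,0],[0,0,0.5,0,0,0],[0,0,0.4,0,0,0]]' >/dev/null
python3 -m inch '[[0,0,0.3,0,0,0],[0,0,0.3,0,0,0],[0,0,0.2,0,0,0],[0,0,0.1,0,0,0],[0,0,0,0,0,0]]' >/dev/null
python3 st.py .636 .31 .257
python3 - <<'E'
from h import *
import pickle
c=snap("top","t4.png"); pickle.dump(c,open("t4.pkl","wb")); a=cv2.imread("pics/t4.png")
cv2.imwrite("pics/t4c.png",cv2.resize(a[140:245,150:390],None,fx=3.3,fy=3.3,interpolation=cv2.INTER_CUBIC))
E
```

```text
t 20.25 p [0.6363 0.3137 0.2632] w 0.049 grip 20.0 F [ 0.1  0.7 -0.3] j7 1.17
tool x [-1.     0.002  0.001] y [ 0.002  1.    -0.   ] z [-0.001 -0.    -1.   ]
units to go [ 0.01 -0.09  0.16]
```

View pics/t4c.png

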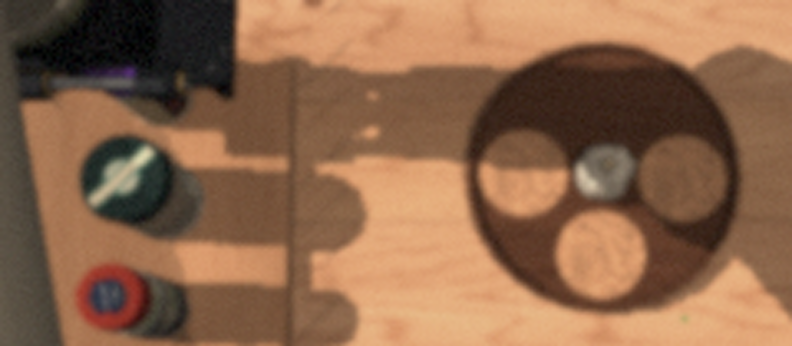

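Masala and cumin stand upright on the board. The tray pads are visible at crop (522,173), (684,179) and (602,255), with the garlic at (605,172).

```bash
python3 -m inch '[[0,-0.05,0.06,0,0,0],[0,-0.04,0.06,0,0,0],[0,0,0.02,0,0,0],[0,0,0,0,0,0],[0,0,0,0,0,0]]'
python3 -m inch '[[0,0,0,0,0,0],[0,0,0,0,0,0],[0,0,0,0,0,0],[0,0,0,0,0,0],[0,0,0,0,0,0]]' 1
python3 - <<'E'
from h import *
import pickle
c=pickle.load(open("t4.pkl","rb"))
f=lambda x,y:(150+(x+.5)/3.3-.5,140+(y+.5)/3.3-.5)
P=np.array([onz(c,*f(*u),.010)[:2] for u in((522,173),(684,179),(602,254.5))])
print("pads raw",P.round(4).tolist())
M=np.array([[0,.06],[0,-.06],[-.06,0]])
mc,pc=M.mean(0),P.mean(0); A=(M-mc).T@(P-pc); U,_,V=np.linalg.svd(A); Rt=(U@V).T
Q=(M-mc)@Rt.T+pc; print("fit pads",Q.round(4).tolist(),"centre",(pc-Rt@mc).round(4),"yaw",np.arctan2(Rt[1,0],Rt[0,0]).round(3))
print("rim centre",onz(c,*f(603,178),.017).round(4),"garlic",onz(c,*f(605,172),.035).round(4))
# refined pad masks: bright cork edges -> circle via threshold not robust in shadow
t=pickle.load(open("top0.pkl","rb")); 
g=lambda x,y:(285+(x+.5)/3.7-.5,140+(y+.5)/3.7-.5)
print("pan",onz(t,*g(611,270),.03).round(4))
s=pickle.load(open("side0.pkl","rb")); w=masks(s)["white"]
print("pan exp in side",proj(s,onz(t,*g(611,270),.03)),"crop",(np.array(proj(s,onz(t,*g(611,270),.03)))-[240,120])*4.6)
E
```

```text
time: 20.72
ee_pos: [0.6364, 0.3104, 0.2586]
eef_rot: [0.001, 1.0, 0.0, 0.0]
ft_force: [-0.0, -0.4, 0.3]
width: 0.0484
grip_force: 20.0
time: 21.13
ee_pos: [0.6364, 0.3104, 0.2584]
eef_rot: [0.001, 1.0, 0.0, 0.0]
ft_force: [0.1, -0.4, 0.4]
width: 0.0742
grip_force: 0.0
pads raw [[0.5797, 0.0454], [0.5744, -0.077], [0.5173, -0.0143]]
fit pads [[0.5795, 0.0439], [0.5748, -0.076], [0.5172, -0.0137]] centre [ 0.5771 -0.0161] yaw -0.039
rim centre [ 0.5741 -0.0155  0.017 ] garlic [ 0.575  -0.0163  0.035 ]
pan [ 0.5228 -0.3008  0.03  ]
pan exp in side [336.94957794 145.265184  ] crop [445.96805852 116.21984639]
```

```bash
python3 -m inch '[[0,0,-0.1,0,0,0],[0,0,-0.6,0,0,0],[0,0,-0.9,0,0,0],[0,0,-0.9,0,0,0],[0,0,-0.9,0,0,0]]' >/dev/null
python3 -m inch '[[0.1,-0.6,0,0,0,0],[0.15,-0.8,0,0,0,0],[0.15,-0.8,0,0,0,0],[0.15,-0.8,0,0,0,0],[0.15,-0.8,0,0,0,0]]' >/dev/null
python3 -m inch '[[0.15,-0.8,0,0,0,0],[0.15,-0.8,0,0,0,0],[0.15,-0.8,0,0,0,0],[0.15,-0.8,0,0,0,0],[0.15,-0.7,0,0,0,0]]' >/dev/null
python3 -m inch '[[0.08,-0.48,0,0,0,0],[0,0,0,0,0,0],[0,0,0,0,0,0],[0,0,0,0,0,0],[0,0,0,0,0,0]]' >/dev/null
python3 st.py .575 -.017 .196
```

```text
t 22.8 p [ 0.575  -0.0154  0.3943] w 0.087 grip 0.0 F [-1.   0.7 -0.3] j7 1.61
tool x [-1.    -0.001 -0.   ] y [-0.001  1.     0.001] z [ 0.     0.001 -1.   ]
units to go [-0.   -0.04  4.96]
```

```bash
python3 -m inch '[[0,-0.04,0.5,0,0,0],[0,0,0.7,0,0,0],[0,0,0.7,0,0,0],[0,0,0.7,0,0,0],[0,0,0.7,0,0,0]]' >/dev/null
python3 -m inch '[[0,0,0.6,0,0,0],[0,0,0.5,0,0,0],[0,0,0.3,0,0,0],[0,0,0.2,0,0,0],[0,0,0.06,0,0,0]]' >/dev/null
python3 -m inch '[[0,0,0,0,0,0],[0,0,0,0,0,0],[0,0,0,0,0,0],[0,0,0,0,0,0],[0,0,0,0,0,0]]' -1 12
python3 -m inch '[[0,0,0,0,0,0],[0,0,0,0,0,0],[0,0,0,0,0,0],[0,0,0,0,0,0],[0,0,0,0,0,0]]'
python3 st.py .575 -.017 .196
```

```text
time: 24.05
ee_pos: [0.575, -0.0183, 0.1966]
eef_rot: [0.001, 1.0, 0.0, 0.001]
ft_force: [0.2, 0.3, 0.2]
width: 0.0618
grip_force: 0.0
time: 24.47
ee_pos: [0.5748, -0.0183, 0.196]
eef_rot: [0.001, 1.0, 0.0, -0.0]
ft_force: [-0.9, 0.2, 1.7]
width: 0.0395
grip_force: 12.0
t 24.47 p [ 0.5748 -0.0183  0.196 ] w 0.0395 grip 12.0 F [-0.9  0.2  1.7] j7 1.7
tool x [-1.     0.001  0.   ] y [0.001 1.    0.   ] z [-0.  0. -1.]
units to go [-0.01  0.03 -0.  ]
```

```bash
python3 -m inch '[[0,0,-0.3,0,0,0],[0,0,-0.5,0,0,0],[0,0,-0.6,0,0,0],[0,0,-0.6,0,0,0],[0,0,-0.5,0,0,0]]' >/dev/null
python3 -m inch '[[0.1,-0.3,0,0,0,0],[0.1,-0.5,0,0,0,0],[0.1,-0.55,0,0,0,0],[0.1,-0.55,0,0,0,0],[0.1,-0.55,0,0,0,0]]' >/dev/null
python3 -m inch '[[0.1,-0.55,0,0,0,0],[0.1,-0.55,0,0,0,0],[0.1,-0.55,0,0,0,0],[0.1,-0.55,0,0,0,0],[0.1,-0.55,0,0,0,0]]' >/dev/null
python3 -m inch '[[0.1,-0.55,0,0,0,0],[0.1,-0.55,0,0,0,0],[0.1,-0.5,0,0,0,0],[0,-0.27,0,0,0,0],[0,0,0,0,0,0]]' >/dev/null
python3 -m inch '[[0,0,0.3,0,0,0],[0,0,0.5,0,0,0],[0,0,0.4,0,0,0],[0,0,0.3,0,0,0],[0,0,0.15,0,0,0]]'
python3 st.py .5225 -.301 .217
python3 - <<'E'
from h import *
import pickle
c=snap("side","s5.png"); a=cv2.imread("pics/s5.png"); cv2.imwrite("pics/s5c.png",cv2.resize(a[90:190,270:400],None,fx=4,fy=4,interpolation=cv2.INTER_CUBIC))
E
```

```text
time: 26.55
ee_pos: [0.5223, -0.2993, 0.2275]
eef_rot: [-0.0, 1.0, 0.001, -0.001]
ft_force: [-0.1, -0.1, 0.5]
width: 0.0395
grip_force: 12.0
t 26.55 p [ 0.5223 -0.2993  0.2275] w 0.0395 grip 12.0 F [-0.1 -0.1  0.5] j7 2.23
tool x [-1.    -0.     0.002] y [-0.     1.     0.002] z [-0.002  0.002 -1.   ]
units to go [-0.   -0.04  0.26]
```

View pics/s5c.png

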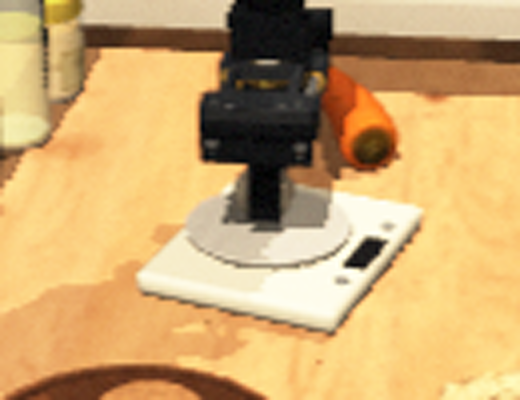

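The garlic is held over the pan centre (finger at crop x≈265, pan centre ≈268).

```bash
python3 -m inch '[[0,-0.04,0.1,0,0,0],[0,0,0.08,0,0,0],[0,0,0.05,0,0,0],[0,0,0,0,0,0],[0,0,0,0,0,0]]'
python3 -m inch '[[0,0,0,0,0,0],[0,0,0,0,0,0],[0,0,0,0,0,0],[0,0,0,0,0,0],[0,0,0,0,0,0]]' 0.6
python3 -m inch '[[0,0,-0.1,0,0,0],[0,0,-0.3,0,0,0],[0,0,-0.6,0,0,0],[0,0,-0.8,0,0,0],[0,0,-0.8,0,0,0]]' 1
python3 -m inch '[[-0.1,0.4,-0.8,0,0,0],[-0.1,0.8,-0.8,0,0,0],[-0.1,0.8,0,0,0,0],[-0.1,0.8,0,0,0,0],[-0.1,0.8,0,0,0,0]]' >/dev/null
python3 - <<'E'
from h import *
import pickle
c=snap("top","t6.png"); a=cv2.imread("pics/t6.png"); cv2.imwrite("pics/t6c.png",cv2.resize(a[130:285,150:500],None,fx=2.25,fy=2.25,interpolation=cv2.INTER_CUBIC))
E
python3 st.py .6364 .3104 .388
```

```text
time: 27.02
ee_pos: [0.5224, -0.3028, 0.221]
eef_rot: [0.001, 1.0, -0.0, 0.0]
ft_force: [-0.1, -0.9, 0.4]
width: 0.0398
grip_force: 12.0
time: 27.43
ee_pos: [0.5224, -0.3027, 0.2208]
eef_rot: [0.001, 1.0, 0.0, 0.0]
ft_force: [0.1, -0.9, -0.8]
width: 0.0644
grip_force: 0.0
time: 27.85
ee_pos: [0.522, -0.3028, 0.3266]
eef_rot: [0.001, 1.0, -0.0, -0.0]
ft_force: [1.2, -0.6, 0.5]
width: 0.086
grip_force: 0.0
t 28.32 p [ 0.5437 -0.153   0.3873] w 0.0875 grip 0.0 F [3.5 6.2 0.1] j7 1.87
tool x [-1.    -0.006 -0.002] y [-0.006  1.     0.003] z [ 0.002  0.003 -1.   ]
units to go [-2.38 11.57  0.03]
```

View pics/t6c.png

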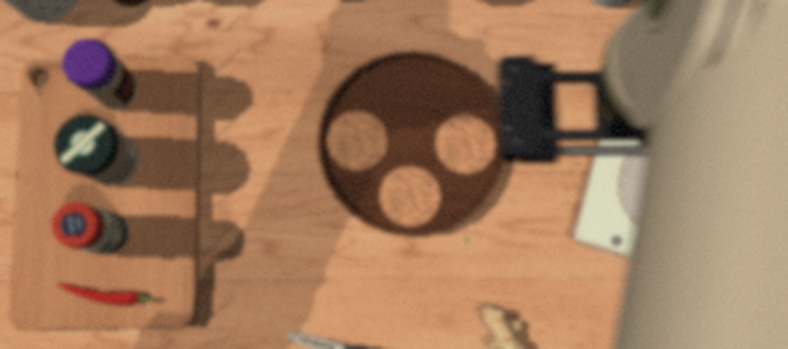

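All three jars are upright on the board (crop (91,64), (86,145), (78,226)). The arm hides the pan, so I'll check the garlic once the arm is over the board.

```bash
python3 -m inch '[[-0.15,0.8,0,0,0,0],[-0.15,0.8,0,0,0,0],[-0.15,0.8,0,0,0,0],[-0.15,0.8,0,0,0,0],[-0.15,0.8,0,0,0,0]]' >/dev/null
python3 -m inch '[[-0.15,0.8,0,0,0,0],[-0.15,0.8,0,0,0,0],[-0.15,0.8,0,0,0,0],[-0.15,0.8,0,0,0,0],[-0.15,0.8,0,0,0,0]]' >/dev/null
python3 -m inch '[[-0.2,0.7,0,0,0,0],[-0.2,0.6,0,0,0,0],[-0.2,0.4,0,0,0,0],[-0.15,0.2,0,0,0,0],[0,0,0,0,0,0]]' >/dev/null
python3 st.py .6364 .3104 .2565
python3 - <<'E'
from h import *
for n,roi in(("top",(400,175,500,265)),("side",(300,100,400,185))):
    c=snap(n,n+"7.png"); x0,y0,x1,y1=roi
    a=cv2.resize(c["pixels"][y0:y0+82,x0:x0+98,::-1],None,fx=4,fy=4,interpolation=cv2.INTER_CUBIC)
    b=a if n=="top" else np.hstack([b,a])
    print(n,proj(c,(.5225,-.301,.03)),proj(c,(.5225,-.301,.05)))
cv2.imwrite("pics/g7.png",b)
E
```

```text
t 29.57 p [0.633  0.2367 0.3864] w 0.0868 grip 0.0 F [ 0.9 -0.1 -1. ] j7 1.25
tool x [-1.    -0.001 -0.   ] y [-0.001  1.     0.   ] z [ 0.  0. -1.]
units to go [-0.09  1.84  3.25]
top [449.84342653 212.71706329] [452.80706799 211.4969834 ]
side [337.04929349 145.24389447] [337.10559731 138.89480075]
```

View pics/g7.png

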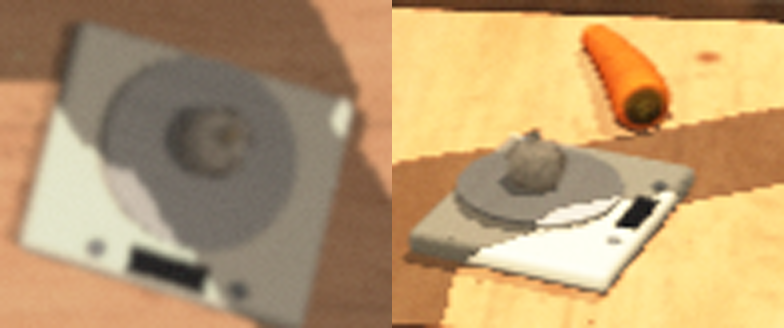

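The garlic stands on the pan, within about 4–5 mm of its centre. Next I'll fetch curry.

```bash
python3 -m inch '[[-0.05,0.7,0,0,0,0],[-0.04,0.6,0,0,0,0],[0,0.4,0,0,0,0],[0,0.14,0,0,0,0],[0,0,0,0,0,0]]' >/dev/null
python3 -m inch '[[0,0,0.4,0,0,0],[0,0,0.7,0,0,0],[0,0,0.7,0,0,0],[0,0,0.5,0,0,0],[0,0,0.4,0,0,0]]'
python3 st.py .6364 .3104 .2572
```

```text
time: 30.5
ee_pos: [0.6365, 0.3054, 0.2763]
eef_rot: [0.002, 1.0, -0.001, -0.001]
ft_force: [0.1, 0.3, -0.4]
width: 0.0869
grip_force: 0.0
t 30.5 p [0.6365 0.3054 0.2763] w 0.0869 grip 0.0 F [ 0.1  0.3 -0.4] j7 1.17
tool x [-1.     0.004  0.001] y [ 0.004  1.    -0.002] z [-0.001 -0.002 -1.   ]
units to go [0.   0.13 0.48]
```

```bash
python3 -m inch '[[0,0.07,0.2,0,0,0],[0,0.06,0.15,0,0,0],[0,0,0.1,0,0,0],[0,0,0,0,0,0],[0,0,0,0,0,0]]' >/dev/null
python3 -m inch '[[0,0,0,0,0,0],[0,0,0,0,0,0],[0,0,0,0,0,0],[0,0,0,0,0,0],[0,0,0,0,0,0]]' -1 20 >/dev/null
python3 -m inch '[[0,0,0,0,0,0],[0,0,0,0,0,0],[0,0,0,0,0,0],[0,0,0,0,0,0],[0,0,0,0,0,0]]' >/dev/null
python3 st.py .6364 .3104 .2572
python3 -m inch '[[0,0,-0.3,0,0,0],[0,0,-0.75,0,0,0],[0,0,-0.9,0,0,0],[0,0,-0.9,0,0,0],[0,0,-0.55,0,0,0]]' >/dev/null
python3 -m inch '[[0.05,-0.3,0,0,0,0],[0.1,-0.5,0,0,0,0],[0.1,-0.6,0,0,0,0],[0.1,-0.6,0,0,0,0],[0.1,-0.6,0,0,0,0]]' >/dev/null
python3 -m inch '[[0.1,-0.6,0,0,0,0],[0.1,-0.6,0,0,0,0],[0.1,-0.6,0,0,0,0],[0.1,-0.6,0,0,0,0],[0.1,-0.6,0,0,0,0]]' >/dev/null
python3 -m inch '[[0.1,-0.6,0,0,0,0],[0.1,-0.6,0,0,0,0],[0.1,-0.6,0,0,0,0],[0.1,-0.6,0,0,0,0],[0.1,-0.6,0,0,0,0]]' >/dev/null
python3 -m inch '[[0.1,-0.5,0,0,0,0],[0,-0.4,0,0,0,0],[0,-0.17,0,0,0,0],[0,0,0,0,0,0],[0,0,0,0,0,0]]' >/dev/null
python3 st.py .5745 -.0763 .249
```

```text
t 31.75 p [0.6364 0.3133 0.26  ] w 0.0476 grip 20.0 F [ 0.   0.6 -0.4] j7 1.16
tool x [-1.     0.001  0.   ] y [ 0.001  1.    -0.   ] z [-0. -0. -1.]
units to go [ 0.   -0.07  0.07]
t 33.83 p [ 0.5739 -0.0729  0.3961] w 0.048 grip 20.0 F [ 0.9  0.1 -0.9] j7 1.71
tool x [-1.     0.001  0.   ] y [0.001 1.    0.001] z [-0.     0.001 -1.   ]
units to go [-0.01 -0.09  3.68]
```

```bash
python3 -m inch '[[0,-0.05,0.4,0,0,0],[0,-0.04,0.7,0,0,0],[0,0,0.7,0,0,0],[0,0,0.6,0,0,0],[0,0,0.4,0,0,0]]' >/dev/null
python3 -m inch '[[0,0,0.3,0,0,0],[0,0,0.2,0,0,0],[0,0,0.12,0,0,0],[0,0,0,0,0,0],[0,0,0,0,0,0]]' >/dev/null
python3 st.py .5745 -.0763 .2525
```

```text
t 34.67 p [ 0.5743 -0.0769  0.2599] w 0.0478 grip 20.0 F [-0.4  0.2 -0.4] j7 1.77
tool x [-1.     0.001 -0.001] y [0.001 1.    0.   ] z [ 0.001  0.    -1.   ]
units to go [-0.01  0.01  0.19]
```

Next: lower, release and go to masala at (.556,.310).

```bash
python3 -m inch '[[0,0,0.07,0,0,0],[0,0,0.06,0,0,0],[0,0,0.05,0,0,0],[0,0,0,0,0,0],[0,0,0,0,0,0]]'
python3 -m inch '[[0,0,0,0,0,0],[0,0,0,0,0,0],[0,0,0,0,0,0],[0,0,0,0,0,0],[0,0,0,0,0,0]]' 1
python3 -m inch '[[0,0,-0.1,0,0,0],[0,0,-0.6,0,0,0],[0,0,-0.9,0,0,0],[0,0,-0.9,0,0,0],[0,0,-0.9,0,0,0]]' >/dev/null
python3 -m inch '[[0.03,0.5,0,0,0,0],[0.03,0.8,0,0,0,0],[0.03,0.8,0,0,0,0],[0.03,0.8,0,0,0,0],[0.03,0.8,0,0,0,0]]' >/dev/null
python3 -m inch '[[0.03,0.8,0,0,0,0],[0.03,0.8,0,0,0,0],[0.03,0.8,0,0,0,0],[0.03,0.8,0,0,0,0],[0.03,0.8,0,0,0,0]]' >/dev/null
python3 -m inch '[[0.03,0.8,0,0,0,0],[0.03,0.6,0,0,0,0],[0.03,0.3,0,0,0,0],[0.03,0.2,0,0,0,0],[0,0,0,0,0,0]]' >/dev/null
python3 st.py .556 .310 .2565
```

```text
time: 35.08
ee_pos: [0.574, -0.077, 0.2521]
eef_rot: [0.001, 1.0, 0.0, 0.0]
ft_force: [0.1, 0.4, -0.6]
width: 0.0475
grip_force: 20.0
time: 35.5
ee_pos: [0.5739, -0.077, 0.2521]
eef_rot: [0.001, 1.0, 0.0, 0.0]
ft_force: [-0.2, 0.5, -0.7]
width: 0.0734
grip_force: 0.0
t 37.17 p [0.5573 0.3078 0.388 ] w 0.0871 grip 0.0 F [ 0.2 -1.3 -0.4] j7 1.07
tool x [-1.  0.  0.] y [0. 1. 0.] z [-0.  0. -1.]
units to go [0.03 0.05 3.29]
```

```bash
python3 -m inch '[[0.03,0.05,0.4,0,0,0],[0,0,0.7,0,0,0],[0,0,0.7,0,0,0],[0,0,0.6,0,0,0],[0,0,0.4,0,0,0]]' >/dev/null
python3 -m inch '[[0,0,0.3,0,0,0],[0,0,0.19,0,0,0],[0,0,0,0,0,0],[0,0,0,0,0,0],[0,0,0,0,0,0]]' >/dev/null
python3 -m inch '[[0,0,0,0,0,0],[0,0,0,0,0,0],[0,0,0,0,0,0],[0,0,0,0,0,0],[0,0,0,0,0,0]]' -1 20 >/dev/null
python3 -m inch '[[0,0,0,0,0,0],[0,0,0,0,0,0],[0,0,0,0,0,0],[0,0,0,0,0,0],[0,0,0,0,0,0]]' >/dev/null
python3 st.py .579 .044 .2485
```

```text
t 38.83 p [0.5565 0.3091 0.2566] w 0.0567 grip 19.9 F [0.1 0.1 1.1] j7 1.08
tool x [-1.     0.001 -0.   ] y [0.001 1.    0.   ] z [ 0.  0. -1.]
units to go [-0.57 -6.63  0.2 ]
```

```bash
python3 -m inch '[[0,0,-0.3,0,0,0],[0,0,-0.75,0,0,0],[0,0,-0.9,0,0,0],[0,0,-0.9,0,0,0],[0,0,-0.55,0,0,0]]' >/dev/null
python3 -m inch '[[-0.04,-0.3,0,0,0,0],[-0.04,-0.5,0,0,0,0],[-0.04,-0.5,0,0,0,0],[-0.04,-0.5,0,0,0,0],[-0.04,-0.5,0,0,0,0]]' >/dev/null
python3 -m inch '[[-0.04,-0.5,0,0,0,0],[-0.04,-0.5,0,0,0,0],[-0.04,-0.5,0,0,0,0],[-0.04,-0.5,0,0,0,0],[-0.04,-0.5,0,0,0,0]]' >/dev/null
python3 -m inch '[[-0.04,-0.5,0,0,0,0],[-0.04,-0.5,0,0,0,0],[-0.04,-0.4,0,0,0,0],[-0.04,-0.3,0,0,0,0],[0,-0.13,0,0,0,0]]' >/dev/null
python3 -m inch '[[0,0,0.3,0,0,0],[0,0,0.6,0,0,0],[0,0,0.7,0,0,0],[0,0,0.6,0,0,0],[0,0,0.4,0,0,0]]' >/dev/null
python3 -m inch '[[0,0,0.2,0,0,0],[0,0,0.2,0,0,0],[0,0,0.1,0,0,0],[0,0,0,0,0,0],[0,0,0,0,0,0]]' >/dev/null
python3 st.py .579 .044 .249
```

```text
t 41.33 p [0.5788 0.044  0.2691] w 0.0566 grip 19.9 F [-0.4 -1.   0.1] j7 1.53
tool x [-1.     0.001 -0.001] y [0.001 1.    0.   ] z [ 0.001  0.    -1.   ]
units to go [-0.01  0.    0.5 ]
```

```bash
python3 -m inch '[[0,0,0.2,0,0,0],[0,0,0.15,0,0,0],[0,0,0.1,0,0,0],[0,0,0.05,0,0,0],[0,0,0,0,0,0]]'
python3 -m inch '[[0,0,0,0,0,0],[0,0,0,0,0,0],[0,0,0,0,0,0],[0,0,0,0,0,0],[0,0,0,0,0,0]]' 1
python3 -m inch '[[0,0,-0.1,0,0,0],[0,0,-0.6,0,0,0],[0,0,-0.9,0,0,0],[0,0,-0.9,0,0,0],[0,0,-0.9,0,0,0]]' >/dev/null
python3 -m inch '[[0.2,0.4,0,0,0,0],[0.25,0.7,0,0,0,0],[0.25,0.7,0,0,0,0],[0.25,0.7,0,0,0,0],[0.25,0.7,0,0,0,0]]' >/dev/null
python3 -m inch '[[0.25,0.7,0,0,0,0],[0.25,0.7,0,0,0,0],[0.25,0.7,0,0,0,0],[0.25,0.6,0,0,0,0],[0.25,0.5,0,0,0,0]]' >/dev/null
python3 -m inch '[[0.13,0.25,0,0,0,0],[0,0,0,0,0,0],[0,0,0,0,0,0],[0,0,0,0,0,0],[0,0,0,0,0,0]]' >/dev/null
python3 st.py .4756 .3102 .2577
```

```text
time: 41.75
ee_pos: [0.5787, 0.0437, 0.2486]
eef_rot: [0.001, 1.0, 0.0, 0.0]
ft_force: [-0.8, 0.5, -0.0]
width: 0.0571
grip_force: 19.9
time: 42.17
ee_pos: [0.5785, 0.0438, 0.2485]
eef_rot: [0.001, 1.0, 0.0, 0.0]
ft_force: [-0.0, 0.9, -0.3]
width: 0.0813
grip_force: 0.0
t 43.83 p [0.4766 0.3082 0.3846] w 0.0866 grip 0.0 F [-1.4 -0.2 -0.1] j7 0.95
tool x [-1.     0.004 -0.   ] y [ 0.004  1.    -0.   ] z [ 0. -0. -1.]
units to go [0.03 0.05 3.17]
```

```bash
python3 -m inch '[[0.03,0.05,0.4,0,0,0],[0,0,0.7,0,0,0],[0,0,0.7,0,0,0],[0,0,0.6,0,0,0],[0,0,0.4,0,0,0]]' >/dev/null
python3 -m inch '[[0,0,0.2,0,0,0],[0,0,0.17,0,0,0],[0,0,0,0,0,0],[0,0,0,0,0,0],[0,0,0,0,0,0]]' >/dev/null
python3 -m inch '[[0,0,0,0,0,0],[0,0,0,0,0,0],[0,0,0,0,0,0],[0,0,0,0,0,0],[0,0,0,0,0,0]]' -1 20 >/dev/null
python3 -m inch '[[0,0,0,0,0,0],[0,0,0,0,0,0],[0,0,0,0,0,0],[0,0,0,0,0,0],[0,0,0,0,0,0]]' >/dev/null
python3 st.py .517 -.0138 .25
python3 - <<'E'
from h import *
c=snap("top","t8.png"); a=cv2.imread("pics/t8.png"); cv2.imwrite("pics/t8c.png",cv2.resize(a[140:245,285:500],None,fx=3.7,fy=3.7,interpolation=cv2.INTER_CUBIC))
E
```

```text
t 45.5 p [0.4745 0.3119 0.2577] w 0.0438 grip 19.9 F [-0.5 -0.2  0. ] j7 0.97
tool x [-1.     0.001  0.   ] y [0.001 1.    0.   ] z [-0.  0. -1.]
units to go [-1.08 -8.14  0.19]
```

View pics/t8c.png

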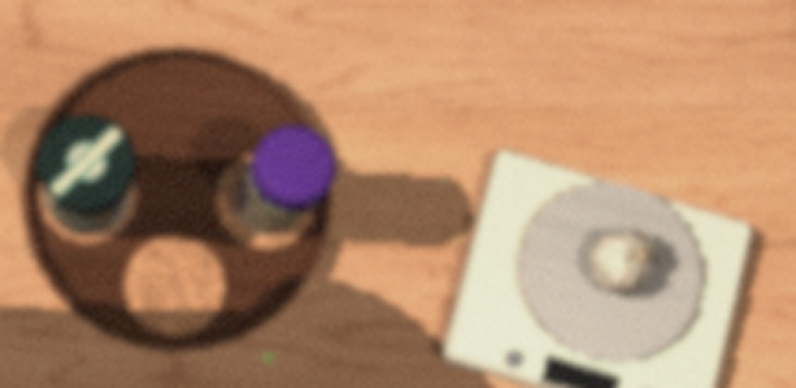

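The garlic is near the pan centre and masala is well placed. Curry's cap is now at crop (294,167), against (284,162) at the start, so I'll measure it in both views.

Run:
```python
from h import *
c=snap("top"); 
b=blobs(masks(c)["purple"],(285,145,400,250))[0]; e=cv2.minEnclosingCircle(b); print(e, onz(c,*e[0],.115).round(4))
s=snap("side"); x=cv2.boundingRect(blobs(masks(s)["purple"],(240,100,390,250))[0]); print(x, "was (297,149,19,17)")
print("top of cap exp",proj(s,(.574,-.077,.12)))
a=cv2.resize(s["pixels"][120:250,240:390,::-1],None,fx=4.6,fy=4.6,interpolation=cv2.INTER_CUBIC); cv2.imwrite("pics/s8.png",a)
```

```text
((364.0, 185.0), 11.401854515075684) [ 0.5734 -0.0817  0.115 ]
(297, 149, 6, 15) was (297,149,19,17)
top of cap exp [306.7882301  152.28410082]
```

View pics/s8.png

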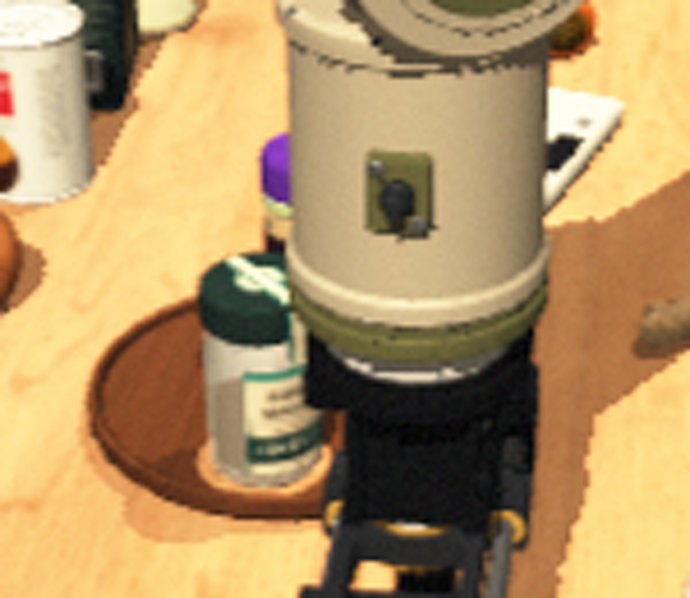

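Curry is standing about 5 mm to the -y side of its pad centre. I'll place cumin first, then re-centre curry.

```bash
python3 -m inch '[[0,0,-0.3,0,0,0],[0,0,-0.75,0,0,0],[0,0,-0.9,0,0,0],[0,0,-0.9,0,0,0],[0,0,-0.55,0,0,0]]' >/dev/null
python3 -m inch '[[0,-0.3,0,0,0,0],[-0.07,-0.5,0,0,0,0],[-0.07,-0.6,0,0,0,0],[-0.07,-0.6,0,0,0,0],[-0.07,-0.6,0,0,0,0]]' >/dev/null
python3 -m inch '[[-0.07,-0.6,0,0,0,0],[-0.07,-0.6,0,0,0,0],[-0.07,-0.6,0,0,0,0],[-0.07,-0.6,0,0,0,0],[-0.07,-0.6,0,0,0,0]]' >/dev/null
python3 -m inch '[[-0.07,-0.6,0,0,0,0],[-0.07,-0.6,0,0,0,0],[-0.07,-0.6,0,0,0,0],[-0.07,-0.5,0,0,0,0],[-0.07,-0.24,0,0,0,0]]' >/dev/null
python3 -m inch '[[0,0,0.3,0,0,0],[0,0,0.6,0,0,0],[0,0,0.7,0,0,0],[0,0,0.6,0,0,0],[0,0,0.4,0,0,0]]' >/dev/null
python3 -m inch '[[0,0,0.2,0,0,0],[0,0,0.2,0,0,0],[0,0,0.2,0,0,0],[0,0,0,0,0,0],[0,0,0,0,0,0]]' >/dev/null
python3 st.py .516 -.0138 .2505
```

```text
t 48.15 p [ 0.5134 -0.0137  0.266 ] w 0.0436 grip 19.9 F [ 0.7  0.9 -1.2] j7 1.61
tool x [-1.     0.001 -0.   ] y [0.001 1.    0.   ] z [ 0.  0. -1.]
units to go [-0.07 -0.    0.39]
```

```bash
python3 -m inch '[[-0.04,0,0.15,0,0,0],[-0.03,0,0.12,0,0,0],[0,0,0.08,0,0,0],[0,0,0.05,0,0,0],[0,0,0,0,0,0]]'
python3 -m inch '[[0,0,0,0,0,0],[0,0,0,0,0,0],[0,0,0,0,0,0],[0,0,0,0,0,0],[0,0,0,0,0,0]]' 1
python3 -m inch '[[0,0,-0.1,0,0,0],[0,0,-0.6,0,0,0],[0,0,-0.9,0,0,0],[0,0,-0.9,0,0,0],[0,0,-0.9,0,0,0]]' >/dev/null
python3 -m inch '[[0,0.6,-0.3,0,0,0],[0,0.9,-0.3,0,0,0],[0,0.9,-0.3,0,0,0],[0,0.9,0,0,0,0],[0,0.9,0,0,0,0]]' >/dev/null
python3 -m inch '[[0,0.9,0,0,0,0],[0,0.9,0,0,0,0],[0,0,0,0,0,0],[0,0,0,0,0,0],[0,0,0,0,0,0]]' >/dev/null
python3 st.py .5745 -.082 .3
python3 - <<'E'
from h import *
import pickle
t=pickle.load(open("top0.pkl","rb")); c=snap("top","t9.png"); s=snap("side","s9.png"); s0=pickle.load(open("side0.pkl","rb"))
for k,z in(("purple",.12),("red",.119),("green",.114)):
    for im,im0,n,roi in((c,t,"top",(285,145,400,250)),(s,s0,"side",(240,120,390,250))):
        for q in(im0,im):
            b=blobs(masks(q)[k],roi,60)
            if b:
                b=np.vstack(b); e=cv2.minEnclosingCircle(b)
                print(k,n,cv2.boundingRect(b),np.round(e[0],1),onz(q,*e[0],z-.005*(n=="top")).round(4)[:2])
a=cv2.imread("pics/t9.png"); cv2.imwrite("pics/t9c.png",cv2.resize(a[140:245,285:500],None,fx=3.7,fy=3.7,interpolation=cv2.INTER_CUBIC))
E
```

```text
time: 48.57
ee_pos: [0.5162, -0.0139, 0.2496]
eef_rot: [0.001, 1.0, -0.0, 0.0]
ft_force: [-0.6, 0.0, -2.4]
width: 0.0437
grip_force: 20.0
time: 48.98
ee_pos: [0.516, -0.0137, 0.2497]
eef_rot: [0.001, 1.0, 0.0, 0.0]
ft_force: [-0.5, 0.4, -0.1]
width: 0.069
grip_force: 0.0
t 50.23 p [0.5165 0.2256 0.4218] w 0.087 grip 0.0 F [0.2 0.1 0.7] j7 1.12
tool x [-1.     0.002 -0.   ] y [ 0.002  1.    -0.001] z [ 0.    -0.001 -1.   ]
units to go [-1.46 -7.69  3.05]
purple top (350, 173, 23, 23) [361.1 184.1] [ 0.5756 -0.0754]
purple top (353, 174, 22, 23) [364. 185.] [ 0.5734 -0.0817]
purple side (297, 149, 19, 17) [306.  157.3] [ 0.5721 -0.0518]
red top (323, 201, 20, 20) [332.3 210. ] [ 0.5182 -0.0109]
red top (325, 201, 20, 19) [334.5 209.5] [ 0.5192 -0.0158]
red side (318, 164, 19, 17) [327.  172.3] [0.5157 0.0113]
green top (303, 180, 17, 17) [310.5 187. ] [0.5709 0.0367]
green side (283, 175, 26, 20) [295.5 185. ] [0.5774 0.0643]
green side (284, 178, 19, 17) [293. 187.] [0.5813 0.073 ]
```

View pics/t9c.png

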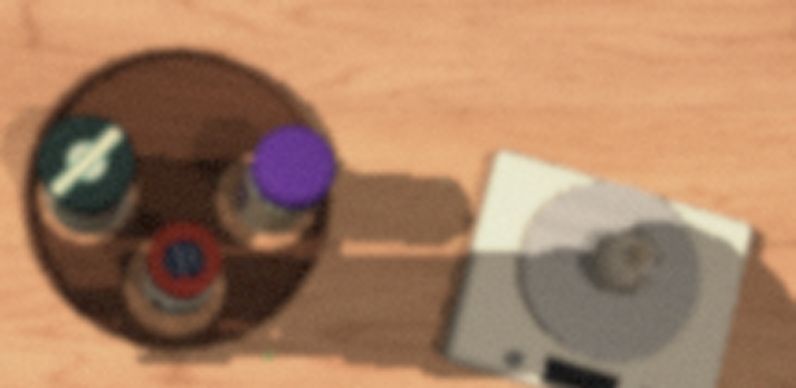

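All three jars are upright on their own pads. Cumin and masala are within about 3 mm of centre. Curry is 5–6 mm off toward -y, so I'll shift it.

```bash
python3 -m inch '[[-0.1,-0.4,0,0,0,0],[-0.13,-0.7,0,0,0,0],[-0.13,-0.7,0,0,0,0],[-0.13,-0.7,0,0,0,0],[-0.13,-0.7,0,0,0,0]]' >/dev/null
python3 -m inch '[[-0.13,-0.7,0,0,0,0],[-0.13,-0.7,0,0,0,0],[-0.13,-0.7,0,0,0,0],[-0.13,-0.7,0,0,0,0],[-0.13,-0.7,0,0,0,0]]' >/dev/null
python3 -m inch '[[-0.13,-0.6,0,0,0,0],[-0.03,-0.38,0,0,0,0],[0,0,0,0,0,0],[0,0,0,0,0,0],[0,0,0,0,0,0]]' >/dev/null
python3 -m inch '[[0,0,0,0,0,0],[0,0,0,0,0,0],[0,0,0,0,0,0],[0,0,0,0,0,0],[0,0,0,0,0,0]]' >/dev/null
python3 st.py .5735 -.0817 .252
```

```text
t 52.0 p [ 0.5731 -0.0807  0.4217] w 0.087 grip 0.0 F [ 0.9 -0.3 -0.4] j7 1.73
tool x [-1.     0.001 -0.   ] y [0.001 1.    0.   ] z [ 0.  0. -1.]
units to go [-0.01 -0.02  4.24]
```

```bash
python3 -m inch '[[0,-0.02,0.4,0,0,0],[0,0,0.7,0,0,0],[0,0,0.8,0,0,0],[0,0,0.8,0,0,0],[0,0,0.6,0,0,0]]' >/dev/null
python3 -m inch '[[0,0,0.4,0,0,0],[0,0,0.3,0,0,0],[0,0,0.2,0,0,0],[0,0,0.04,0,0,0],[0,0,0,0,0,0]]' >/dev/null
python3 -m inch '[[0,0,0,0,0,0],[0,0,0,0,0,0],[0,0,0,0,0,0],[0,0,0,0,0,0],[0,0,0,0,0,0]]' -1 20 >/dev/null
python3 -m inch '[[0,0,0,0,0,0],[0,0,0,0,0,0],[0,0,0,0,0,0],[0,0,0,0,0,0],[0,0,0,0,0,0]]'
python3 -m inch '[[0,0,-0.1,0,0,0],[0,0,-0.1,0,0,0],[0,0.06,0,0,0,0],[0,0.06,0,0,0,0],[0,0.03,0,0,0,0]]'
python3 -m inch '[[0,0,0,0,0,0],[0,0,0.1,0,0,0],[0,0,0.08,0,0,0],[0,0,0,0,0,0],[0,0,0,0,0,0]]'
python3 st.py .5735 -.0762 .252
```

```text
time: 53.67
ee_pos: [0.5732, -0.0817, 0.2522]
eef_rot: [0.001, 1.0, 0.0, 0.0]
ft_force: [-0.1, 1.0, 1.0]
width: 0.0483
grip_force: 20.0
time: 54.08
ee_pos: [0.5731, -0.0753, 0.26]
eef_rot: [0.0, 1.0, 0.0, -0.0]
ft_force: [-0.4, 0.4, -0.6]
width: 0.0486
grip_force: 20.0
time: 54.5
ee_pos: [0.573, -0.0759, 0.2525]
eef_rot: [0.001, 1.0, -0.0, -0.0]
ft_force: [-0.4, 0.3, -0.8]
width: 0.0481
grip_force: 20.0
t 54.5 p [ 0.573  -0.0759  0.2525] w 0.0481 grip 20.0 F [-0.4  0.3 -0.8] j7 1.79
tool x [-1.     0.001  0.001] y [ 0.001  1.    -0.   ] z [-0.001 -0.    -1.   ]
units to go [-0.01 -0.01  0.01]
```

Next: release, retreat and look.

```bash
python3 -m inch '[[0,0,0,0,0,0],[0,0,0,0,0,0],[0,0,0,0,0,0],[0,0,0,0,0,0],[0,0,0,0,0,0]]' 1 >/dev/null
python3 -m inch '[[0,0,0,0,0,0],[0,0,-0.4,0,0,0],[0,0,-0.7,0,0,0],[0,0,-0.9,0,0,0],[0,0,-0.9,0,0,0]]' >/dev/null
python3 -m inch '[[0,0.5,-0.6,0,0,0],[0,0.8,-0.3,0,0,0],[0,0.9,0,0,0,0],[0,0.9,0,0,0,0],[0,0.9,0,0,0,0]]' >/dev/null
python3 -m inch '[[0,0.9,0,0,0,0],[0,0.9,0,0,0,0],[0,0.9,0,0,0,0],[0,0.5,0,0,0,0],[0,0,0,0,0,0]]'
python3 - <<'E'
from h import *
c=snap("top","t10.png"); 
for k in("purple","red"):
    e=cv2.minEnclosingCircle(np.vstack(blobs(masks(c)[k],(285,145,400,250)))); print(k,e,onz(c,*e[0],.115).round(4))
a=cv2.imread("pics/t10.png"); cv2.imwrite("pics/t10c.png",cv2.resize(a[140:265,285:500],None,fx=3.7,fy=3.7,interpolation=cv2.INTER_CUBIC))
E
```

```text
time: 56.17
ee_pos: [0.5723, 0.2183, 0.4042]
eef_rot: [-0.003, 1.0, 0.001, -0.001]
ft_force: [-0.6, -0.8, 0.5]
width: 0.0871
grip_force: 0.0
purple ((362.1875, 185.1875), 10.87761402130127) [ 0.573  -0.0777  0.115 ]
red ((334.5465087890625, 209.51162719726562), 10.559017181396484) [ 0.519  -0.0158  0.115 ]
```

View pics/t10c.png

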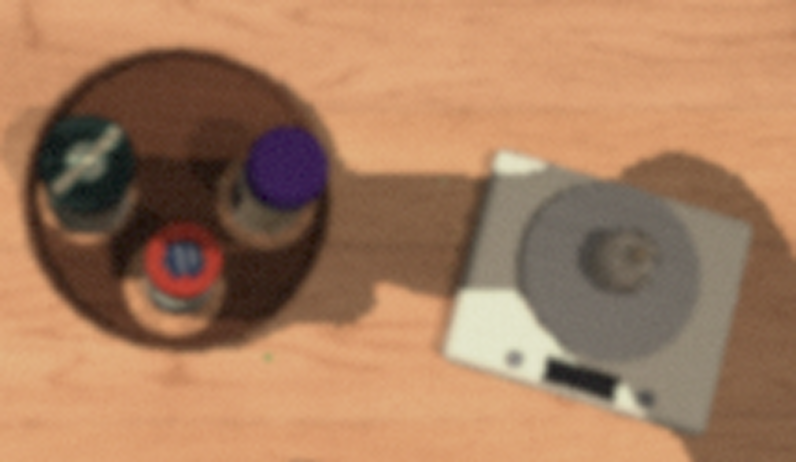

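The curry cap is now about 3 mm from its pad centre. All three jars are upright on their own pads, the garlic is in the middle of the pan, and the arm is clear.

```bash
python3 -m inch '[[0,0,0,0,0,0],[0,0,0,0,0,0],[0,0,0,0,0,0],[0,0,0,0,0,0],[0,0,0,0,0,0]]' >/dev/null
python3 -c "from bench import job; print(job.close_job())"
```

```text
the job is handed in; nothing more can be done
None
```

The job is handed in at about 57 s: all three jars were stood on the board, the garlic is about 5 mm from the scale pan's centre, and each jar is back upright on its own pad, within about 3 mm of centre.

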